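# Build the sieve tower on the shaker

## Robot

A 6-joint arm with a two-finger parallel gripper is mounted at the origin on the work surface. World frame = base frame: x ahead of the robot, y to its left, z up, the work surface at z = 0. Lengths are in m, angles in rad, forces in N, time in s.
With the tool pointing down it reaches from about 0.325 to 0.9 m from the base axis. Payload 6.1 kg.
Tool frame: the origin (TCP) lies between the finger pads; the fingertips stand 17 mm ahead of it and the grasp point (between the pads) lies 2 mm behind it; z points along the fingers, y is the line along which they close (so a half turn about z gives the same grasp; the last joint's range is limited). The gripper opens to 85 mm and grips with 20 to 120 N. Pads are 22 mm wide; open, the fingers measure 114 mm over their backs; the gripper's body (76 mm by 85 mm) begins 54 mm behind the grasp point. The pads swing forward as they close: fully open they stand 13 mm farther back than shut.
Start: joints at [1.001, 0.22, 1.526, -0, 1.395, -0.126], TCP at [0.268, 0.564, 0.248] pointing down, gripper open.
Joint ranges: [-2.98, 2.98], [-0.91, 2.08], [0.09, 2.57], [-1.24, 4.39], [0.2, 2.65], [-2.68, 2.68]. Speed limits (rad/s): [2.57, 2.57, 3.01, 3.14, 3.14, 3.14].

## Interface

Orientations are given as a unit quaternion [w, x, y, z].
In Python, from rig import get_obs, grab_frame, job_done gives the robot as it stands.
- The arm moves only by the shell command python3 -m inch 'ROWS'. ROWS is a JSON object of lists of equal length, an entry for each row: "hand": the closure, from 0 (fully open) to 1 (shut); "linear": the shift along the world's x, y, z each as a share of 50 mm, from -1 to 1, a list of three; "dr": the turn, a rotation vector about the world's x, y, z each as a share of 4 degrees, from -1 to 1, a list of three. In form: {"hand": [hand, ...], "linear": [[tx, ty, tz], ...], "dr": [[wx, wy, wz], ...]}. A call has 1 to 20 rows; each row shifts and turns the commanded pose from where the row before left it; what a row does not reach is not made up. A row lasts 1/10 s, in which the tool goes at most 50 mm and 8.59 degrees, less where a joint would pass 70% of its speed; a pose out of reach is approached as far as the arm can. A call with a number of a shift or a turn outside -1 to 1 is refused whole. A call with a gripper value outside its range is refused whole. The fingers move at their own pace and stop on an object; the grip force is fixed at half the most. Time passes only in rows, so rows that do not move let the fingers close. It gives the time, the measured TCP pose, the force, the opening and the grip force at its end, in the units of the state.
- get_obs(): the state, without advancing time (a new reading comes with each control period).
- grab_frame(name): name is "side" or "top"; returns a dict with "image" (400x640x3 uint8, blue, green, red), "intrinsics" (3x3 intrinsics, pixels), "D" ([k1, k2, p1, p2, k3] as OpenCV has them; the pictures are not rectified), "R" (3x3) and "t" (3): a world point X has camera coordinates R X + t. Camera axes: x right, y down, z forward; pixel columns grow to the right and rows downward; lengths in m; the calibration is good to about 2 mm. A picture is of the moment at which its call begins. There is no depth.
- job_done(): hands the job in; it is judged then, once.
The state is a dict: "clock": time; "joint_pos": joint angles; "qd": joint speeds; "effort": joint torques, N m; "position": TCP position; "orientation": TCP orientation; "force": force on the tool from outside, world axes, zero at the start; "torque": the same for the moment, N m; "opening": opening from 0.0 (shut) to 1.0 (fully open); "grasp_force": force on a finger pad.
Only numpy, scipy, OpenCV 4.12 (cv2) and the standard library are available. Lean on these libraries where they do the work, as an engineer would, in place of code of your own. Each camera call takes 0.05 s, during which the arm holds its last target. There are 200 camera calls.

## Task

Build the little sieve tower on the shaker, one piece at a time from the bottom up: first the collecting pan in the shaker's cup, then the fine sieve, then the coarse sieve, and last the lid with the knob. Let each piece go upright and fully home in the one below before fetching the next. Leave the other things on the bench where they are.

Things in the scene. Friction and masses are not known exactly. Their poses are not given: they have to be found in the camera images.
- pan: Collecting pan: plain round steel cup, smooth unpierced floor 17 mm below the rim. 32 mm high in all, 51 mm inside. 58 mm across outside; foot spigot 6 mm high, 47 mm across (41 at its bottom), fits into any 51 mm rim until the shoulder above it rests on the rim. Origin: centre of the foot's underside, z up; round. About 90 g; grip across the outside.
- fine_sieve: Fine sieve: round steel ring 30 mm high in all, 51 mm inside, with a woven wire mesh (close square grid, dark gaps) 8 mm below the rim. 58 mm across outside; foot spigot 6 mm high, 47 mm across (41 at its bottom), fits into any 51 mm rim until the shoulder above it rests on the rim. Origin: centre of the foot's underside, z up; round. About 90 g; grip across the outside.
- coarse_sieve: Coarse sieve: tallest steel ring, 42 mm high in all, 51 mm inside, with a plate of seven dark round 12 mm holes 11 mm below the rim. 58 mm across outside; foot spigot 6 mm high, 47 mm across (41 at its bottom), fits into any 51 mm rim until the shoulder above it rests on the rim. Origin: centre of the foot's underside, z up; round. About 120 g; grip across the outside.
- lid: Lid: steel disc, top 12 mm above its origin, with an upright black knob, 18 mm diameter from 15 to 34 mm above the origin. 58 mm across outside; foot spigot 6 mm high, 47 mm across (41 at its bottom), fits into any 51 mm rim until the shoulder above it rests on the rim. Origin: centre of the foot's underside, z up; round. About 80 g; grip the knob.
- shaker: Small sieve shaker, fixed to the bench: grey block 90 x 90 mm, top 26 mm above its origin, with a round aluminium cup on its centre, 58 mm outside, 51 mm inside, rim 46 mm above the origin, inner floor 10 mm below the rim. Origin: on the bench under the cup's axis; z up, block faces along x and y.
- bur_block: Bystander: wooden block 50 x 75 x 32 mm with short burs standing in it (54 mm high with them). Origin: centre of its underside, long side along y.
- jar: Bystander: small amber glass jar with a white cap, 40 mm diameter, 50 mm high, upright. Origin: centre of its underside.
- dish: Bystander: small white ceramic bowl, 52 mm across, 25 mm high. Origin: centre of its underside.
- felt_wheel: Bystander: grey felt polishing wheel lying flat, 38 mm diameter, 20 mm high. Origin: centre of its underside.
- mould: Bystander: white plaster mould block 55 x 65 x 30 mm with a raised disc (36 mm high with it). Origin: centre of its underside, long side along y.
Things that resemble listed ones, but are neither listed nor needed, are in the scene too. What is shaped like the lid but blue, green or red is not meant.

How it is judged:
By the outcome, as a careful person would: the job done as asked, in the order asked, and still so for the second after the job is handed in, with the robot touching nothing.
It also fails if it takes over 112 s, if anything falls off the work surface, if the arm or the gripper's body presses on something with over 40 N, if the wrist force passes 120 N, or if a joint passes its speed limit or range.

## Working session

There is one attempt and no reset: what is moved stays moved. The work goes in short steps, Python scripts to look and compute and a shell command to move; the robot and the scene stay as the last step left them, time stands still between calls to the robot, and variables do not carry over. Pictures are saved under pics/ and viewed, at most 14 in all, crops included, and the job is handed in when it is done.

```bash
mkdir -p pics; ls; python3 - <<'E'
from rig import *
import cv2
for n in("top","side"):
    f=grab_frame(n); cv2.imwrite(f"pics/{n}0.png",f["image"]); print(n,f["intrinsics"],f["D"],f["R"],f["t"])
print(get_obs())
E
```

```text
pics
top [[442.75495625   0.         314.44369135]
 [  0.         442.75495625 194.77537183]
 [  0.           0.           1.        ]] [-0.02556978  0.          0.          0.          0.        ] [[-1.22100717e-02 -9.99924536e-01 -1.35503825e-03]
 [-9.94401157e-01  1.22848537e-02 -1.04954380e-01]
 [ 1.04963107e-01  6.59510979e-05 -9.94476114e-01]] [0.02212468 0.5815248  1.10319961]
side [[433.09709616   0.         320.64697293]
 [  0.         433.09709616 198.78916702]
 [  0.           0.           1.        ]] [-0.11741714  0.          0.          0.          0.        ] [[ 0.80536407 -0.59277142  0.00327998]
 [-0.4423785  -0.60469864 -0.66229964]
 [ 0.3945757   0.53194134 -0.74923189]] [-0.46156161  0.27298193  0.73938418]
{'clock': 0.1, 'joint_pos': array([ 1.00089398e+00,  2.21150828e-01,  1.52750881e+00,  2.97326148e-05,
        1.39470024e+00, -1.26076585e-01]), 'qd': array([ 0.00012587, -0.00205358, -0.00394194,  0.00029836, -0.00089393,
        0.00066927]), 'effort': array([ 1.46707338e-03, -4.98241997e+01, -3.90546727e+01, -1.02352765e-04,
        5.77383122e-03, -3.27696534e-05]), 'position': array([0.2680733 , 0.56401569, 0.2473    ]), 'orientation': array([-3.15076237e-04,  2.20098465e-01,  9.75477260e-01, -8.25658491e-04]), 'force': array([ 0.18207105,  0.41828713, -0.12675227]), 'torque': array([0.01277669, 0.02245509, 0.05105586]), 'grasp_force': 0.0, 'opening': 0.9977348780997911}
```

View pics/top0.png

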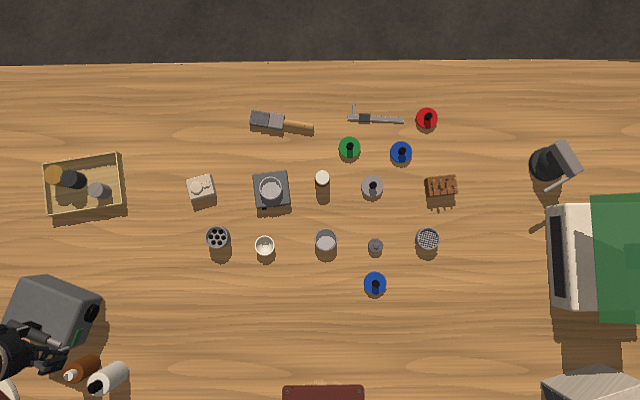

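View pics/side0.png

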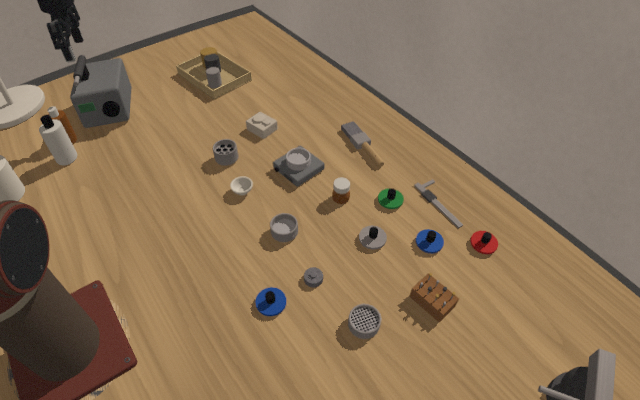

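Top view: coarse sieve (217,238) with 7 holes, pan (325,241) plain floor, fine sieve (427,239) mesh, shaker cup (271,190). Lid candidates are (372,187) steel, (401,153) and (375,284) blue, (349,148) green and (427,118) red. Only the steel one at (372,187) fits. The small grey thing at (375,246) is the felt wheel. I'll confirm with one enlarged crop.

```bash
cat > h.py <<'E'
import numpy as np, cv2
from rig import grab_frame, get_obs
def ray(f,uv):
    p=cv2.undistortPoints(np.array([[uv]],float),f["intrinsics"],f["D"])[0,0]
    R=f["R"]; return -R.T@f["t"], R.T@np.array([p[0],p[1],1])
def at(f,uv,z):
    c,d=ray(f,uv); return c+d*(z-c[2])/d[2]
def proj(f,X):
    return cv2.projectPoints(np.array(X,float).reshape(-1,3),cv2.Rodrigues(f["R"])[0],f["t"],f["intrinsics"],f["D"])[0][:,0]
def circ(f,x,y,z,r):
    a=np.linspace(0,2*np.pi,60); return proj(f,np.c_[x+r*np.cos(a),y+r*np.sin(a),0*a+z])
def big(f,u0,v0,w,h,s,polys=()):
    im=cv2.resize(f["image"][v0:v0+h,u0:u0+w],None,fx=s,fy=s,interpolation=cv2.INTER_CUBIC)
    for p in polys: cv2.polylines(im,[np.int32(np.round((p-[u0,v0]+.5)*s))],True,(0,255,255),1)
    return im
E
python3 - <<'E'
from h import *
T=grab_frame("top"); S=grab_frame("side")
# initial guesses: rim centre pixel top/side, height of rim
P=dict(pan=((325,239),(284,222),.032),fine=((428,237),(364,316),.030),coarse=((217,235),(225,147),.042),lid=((373,187),(372,240),.012),cup=((271,187),(298,157),.046))
pt=[];ps=[]
for k,(a,b,z) in P.items():
    A=at(T,a,z);B=at(S,b,z); print(k,A.round(4),B.round(4))
    m=(A+B)/2; pt.append(circ(T,*A[:2],z,.029)); ps.append(circ(S,*B[:2],z,.029))
cv2.imwrite("pics/c1.png",np.vstack([big(T,195,160,266,100,3,pt),big(S,205,120,266,98,3,[])]))
cv2.imwrite("pics/c2.png",big(S,205,120,200,150+70,2.7,ps)[:600])
E
```

```text
pan [ 0.4687 -0.0104  0.032 ] [ 0.4722 -0.0087  0.032 ]
fine [ 0.4704 -0.2722  0.03  ] [ 0.4704 -0.2689  0.03  ]
coarse [0.4818 0.2613 0.042 ] [0.4791 0.2614 0.042 ]
lid [ 0.6022 -0.138   0.012 ] [ 0.6004 -0.1417  0.012 ]
cup [0.6013 0.1247 0.046 ] [0.5987 0.124  0.046 ]
```

View pics/c1.png

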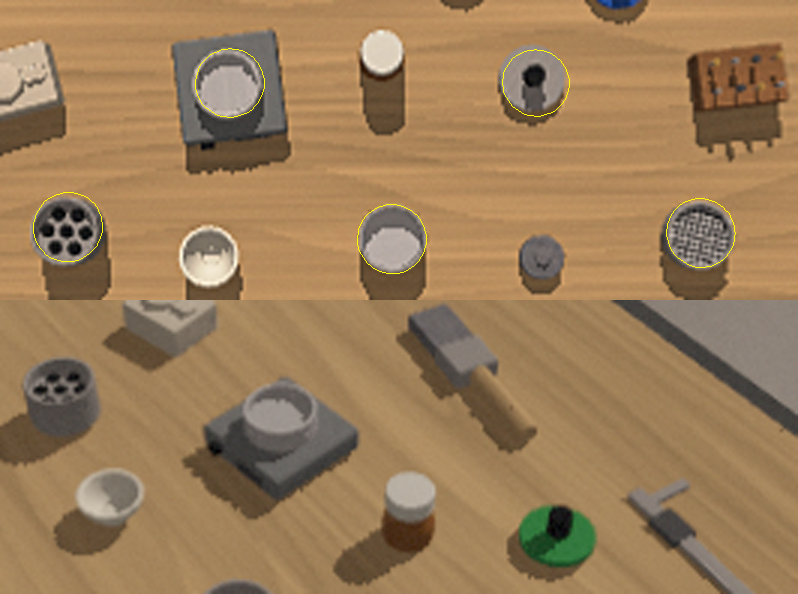

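View pics/c2.png

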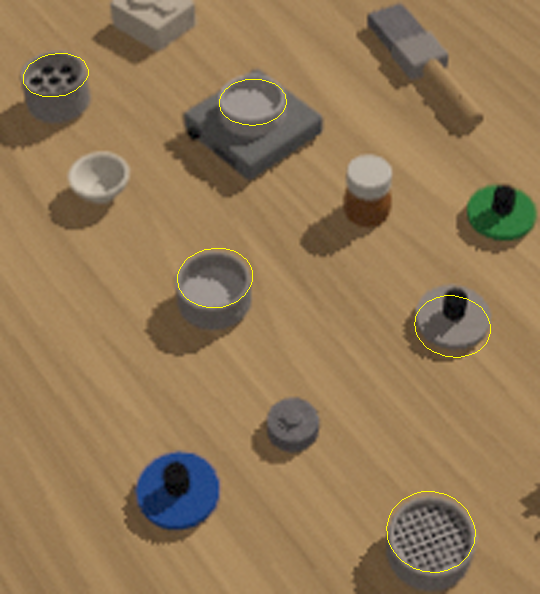

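Identities confirmed: pan (plain floor), fine (mesh), coarse (seven holes) and the steel lid with a black knob at (372,187). Next I refine the positions with a silhouette fit in both views.

```bash
cat >> h.py <<'E'
from scipy.optimize import minimize
def hull(f,parts):
    return cv2.convexHull(np.float32(np.vstack([circ(f,*p) for p in parts])))
def fit(f,xy,secs,thr=70,s=4):
    """silhouette fit: secs=[(z,r),...] stacked sections; mask = low saturation pixels"""
    u,v=np.int32(proj(f,[*xy,.02])[0]); w=32
    im=cv2.resize(f["image"][v-w:v+w,u-w:u+w],None,fx=s,fy=s,interpolation=cv2.INTER_CUBIC)
    hsv=cv2.cvtColor(im,cv2.COLOR_BGR2HSV); m=((hsv[...,1]<thr)|(hsv[...,2]<45)).astype(np.uint8)
    n,l,st,ce=cv2.connectedComponentsWithStats(m); c=1+np.argmin(np.linalg.norm(ce[1:]-w*s,axis=1)+(st[1:,4]<1500)*1e4); m=(l==c).astype(np.uint8)
    def cost(d):
        a=np.zeros_like(m)
        for z0,z1 in secs:
            h=hull(f,[(d[0],d[1],*z0),(d[0],d[1],*z1)])[:,0]
            cv2.fillConvexPoly(a,np.int32(np.round((((h-[u-w,v-w])+.5)*s-.5)*16)),1,shift=4)
        fm=cv2.morphologyEx(m,cv2.MORPH_CLOSE,np.ones((9,9)))
        return 1-(a&fm).sum()/max(1,(a|fm).sum())
    x0=np.array(xy); r=minimize(cost,x0,method="Nelder-Mead",options=dict(initial_simplex=x0+np.array([[0,0],[.005,0],[0,.005]]),xatol=1e-4))
    return r.x,r.fun
def ring(H,z=0): return [((z+H,.029),(z+.006,.029)),((z+.006,.029),(z,.0205))]
LID=[((.012,.029),(.006,.029)),((.006,.029),(0,.0205)),((.012,.009),(.034,.009))]
E
python3 - <<'E'
from h import *
T=grab_frame("top"); S=grab_frame("side")
for k,xy,s in [("pan",(.470,-.010),ring(.032)),("fine",(.470,-.270),ring(.030)),("coarse",(.480,.261),ring(.042)),("lid",(.602,-.138),LID),("cup",(.60,.124),[((.046,.029),(.026,.029))])]:
    print(k,*[(np.round(r[0],4),round(float(r[1]),3)) for r in (fit(T,xy,s),fit(S,xy,s))])
E
```

```text
pan (array([ 0.4684, -0.0109]), 0.053) (array([ 0.4699, -0.0097]), 0.057)
fine (array([ 0.4678, -0.2727]), 0.063) (array([ 0.4692, -0.2715]), 0.052)
coarse (array([0.4777, 0.2637]), 0.057) (array([0.4795, 0.2661]), 0.061)
lid (array([ 0.6063, -0.1358]), 0.051) (array([ 0.6082, -0.1342]), 0.052)
cup (array([0.6   , 0.1272]), 0.637) (array([0.5795, 0.0971]), 0.574)
```

```bash
python3 -m inch '{"hand":[0,0,0,0,0,0,0,0,0,0,0,0,0,0],"linear":[[0.31,-0.88,0],[0.31,-0.88,0],[0.31,-0.88,0],[0.31,-0.88,0],[0.31,-0.88,0],[0.31,-0.88,0],[0.31,-0.88,0],[0.31,-0.88,0],[0.31,-0.88,0],[0.31,-0.88,-0.4],[0.31,-0.88,-0.4],[0.31,-0.88,-0.4],[0.31,-0.88,-0.4],[0,0,0]],"dr":[[0,0,0],[0,0,0],[0,0,0],[0,0,0],[0,0,0],[0,0,0],[0,0,0],[0,0,0],[0,0,0],[0,0,0],[0,0,0],[0,0,0],[0,0,0],[0,0,0]]}'
cat > cup.py <<'E'
from h import *
def block(f,s=4):
    u,v=np.int32(proj(f,[.6,.125,.03])[0]);w=40
    im=cv2.resize(f["image"][v-w:v+w,u-w:u+w],None,fx=s,fy=s,interpolation=cv2.INTER_CUBIC)
    h=cv2.cvtColor(im,cv2.COLOR_BGR2HSV); m=(h[...,1]<70).astype(np.uint8)
    n,l,st,ce=cv2.connectedComponentsWithStats(m); m=(l==1+np.argmax(st[1:,4])).astype(np.uint8)
    def cost(d):
        a=np.zeros_like(m);c,q=np.cos(d[2]),np.sin(d[2])
        sq=np.array([[.045,.045],[.045,-.045],[-.045,-.045],[-.045,.045]])@np.array([[c,q],[-q,c]])+d[:2]
        b=proj(f,np.vstack([np.c_[sq,[0]*4],np.c_[sq,[.026]*4]]))
        for p in(b,hull(f,[(d[0],d[1],.026,.029),(d[0],d[1],.046,.029)])[:,0]):
            p=cv2.convexHull(np.float32(p))[:,0]
            cv2.fillConvexPoly(a,np.int32(np.round((((p-[u-w,v-w])+.5)*s-.5)*16)),1,shift=4)
        return 1-(a&m).sum()/(a|m).sum()
    x0=np.array([.6,.125,-.1]);r=min((minimize(cost,x0*[1,1,g],method="Nelder-Mead",options=dict(initial_simplex=x0*[1,1,g]+np.vstack([np.zeros(3),np.diag([.006,.006,.1])]),xatol=1e-4)) for g in(1,-1)),key=lambda r:r.fun)
    return r.x.round(4),round(r.fun,3)
print(block(grab_frame("top")),block(grab_frame("side")))
E
python3 cup.py
```

```text
clock: 1.7
position: [0.4685, -0.0094, 0.167]
orientation: [-0.002, 0.223, 0.975, -0.001]
force: [0.5, -0.1, 0.5]
opening: 0.999
grasp_force: 0.0
(array([0.5997, 0.1271, 0.133 ]), np.float64(0.056)) (array([0.5969, 0.1344, 0.1402]), np.float64(0.498))
```

```bash
python3 -m inch '{"hand":[0,0,0,0,0,0,1,1,1,1,1,1,1,1,1,1],"linear":[[0.01,-0.02,-0.6],[0,0,-0.6],[0,0,-0.6],[0,0,-0.6],[0,0,-0.5],[0,0,0],[0,0,0],[0,0,0],[0,0,0],[0,0,0],[0,0,0],[0,0,0],[0,0,0],[0,0,0],[0,0,0],[0,0,0]],"dr":[[0,0,0],[0,0,0],[0,0,0],[0,0,0],[0,0,0],[0,0,0],[0,0,0],[0,0,0],[0,0,0],[0,0,0],[0,0,0],[0,0,0],[0,0,0],[0,0,0],[0,0,0],[0,0,0]]}'
python3 - <<'E'
from h import *
T=grab_frame("top"); S=grab_frame("side")
def c(f): 
    u,v=np.int32(proj(f,[.47,-.01,.03])[0]); return big(f,u-40,v-45,80,80,5)
cv2.imwrite("pics/g1.png",np.hstack([c(T),c(S)]))
E
```

```text
clock: 3.4
position: [0.4715, -0.0063, 0.0272]
orientation: [0.002, 0.22, 0.976, 0.0]
force: [-1.7, -1.0, 6.4]
opening: 0.646
grasp_force: 64.1
```

View pics/g1.png

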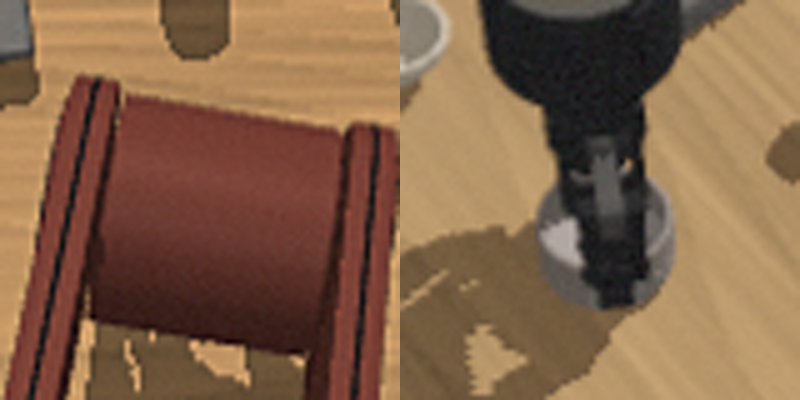

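The pan is gripped (opening 0.646, 64 N), but z reads about 5 mm above the target. I'll lift and check where the tips sit on the pan.

```bash
python3 -m inch '{"hand":[1,1,1,1,1],"linear":[[0,0,0.4],[0,0,0.6],[0,0,0.8],[0,0,0.8],[0,0,0]],"dr":[[0,0,0],[0,0,0],[0,0,0],[0,0,0],[0,0,0]]}'
python3 - <<'E'
from h import *
o=get_obs(); print(o["position"],o["orientation"],o["force"])
S=grab_frame("side"); p=o["position"]
polys=[circ(S,p[0],p[1],p[2]-d,.029) for d in (-.005,.021,.027)]
u,v=np.int32(proj(S,p)[0]); cv2.imwrite("pics/g2.png",big(S,u-40,v-40,80,80,7,polys))
y=np.array([.43,.90,0])
for d in (.005,.01,.015,.02): print(d,(proj(S,p-y*.036-[0,0,d])[0]-[u-40,v-40]+.5)*7)
E
```

```text
clock: 4.0
position: [0.4743, -0.0065, 0.1624]
orientation: [0.007, 0.22, 0.975, 0.0]
force: [1.0, -0.4, 0.2]
opening: 0.646
grasp_force: 64.2
[ 0.47427315 -0.00651894  0.16238564] [7.04578755e-03 2.19963463e-01 9.75482582e-01 4.05219711e-04] [ 0.97421316 -0.41515818  0.22744958]
0.005 [302.71859507 401.64482011]
0.01 [303.91538581 414.61008712]
0.015 [305.10198872 427.45285213]
0.02 [306.27851663 440.17468122]
```

View pics/g2.png

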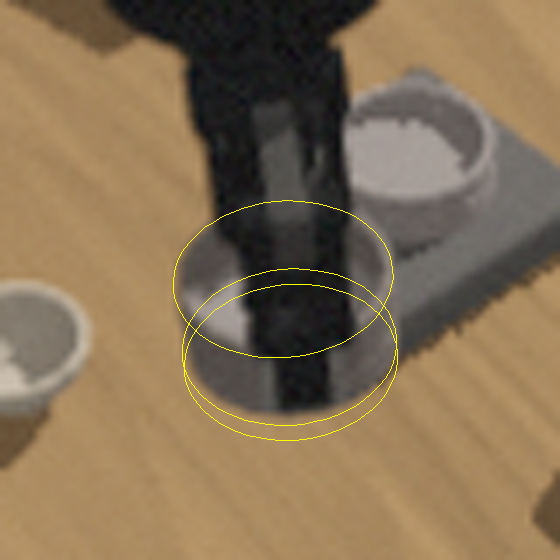

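Tips are about 9 mm ahead of the TCP. The pan's foot is about 22 mm below the TCP, and the pan is centred. Next I move over the cup, correcting the slight tilt.

```bash
cat >> h.py <<'E'
def go(x,y,z):
    o=get_obs(); w,a,b,c=o["orientation"]; v=np.array([2*(a*c+w*b),2*(b*c-w*a)])
    print("pos",o["position"].round(4),"F",o["force"].round(1),"open",round(o["opening"],3),"t",o["clock"])
    print("total shift shares",((np.array([x,y,z])-o["position"])/.05).round(2),"upright dr shares",(np.array([-v[1],v[0],0])/.0698).round(2))
E
python3 -m inch '{"hand":[1,1,1,1,1,1,1,1,1],"linear":[[0.42,0.44,0],[0.42,0.44,0],[0.42,0.44,0],[0.42,0.44,0],[0.42,0.44,0],[0.42,0.44,0],[0,0,0],[0,0,0],[0,0,0]],"dr":[[0,0.1,0],[0,0.1,0],[0,0,0],[0,0,0],[0,0,0],[0,0,0],[0,0,0],[0,0,0],[0,0,0]]}'
python3 -c "
from h import *
go(.5997,.1271,.075)"
```

```text
clock: 4.95
position: [0.5943, 0.1255, 0.1536]
orientation: [-0.008, 0.22, 0.975, -0.002]
force: [0.1, 0.1, -0.6]
opening: 0.651
grasp_force: 64.2
pos [0.5943 0.1255 0.1536] F [ 0.1  0.1 -0.6] open 0.651 t 4.95
total shift shares [ 0.11  0.03 -1.57] upright dr shares [ 0.01 -0.23  0.  ]
```

```bash
python3 -m inch '{"hand":[1,1,1],"linear":[[0.1,0,-0.4],[0,0,-0.4],[0,0,0]],"dr":[[0,-0.2,0],[0,0,0],[0,0,0]]}'
for i in 1 2 3; do python3 -c "
from h import *
go(.5997,.1271,.075)"; python3 -m inch '{"hand":[1],"linear":[[0,0,0]],"dr":[[0,0,0]]}' >/dev/null; done; python3 -c "
from h import *
go(.5997,.1271,.075)"
```

```text
clock: 5.25
position: [0.5974, 0.1249, 0.1113]
orientation: [-0.003, 0.221, 0.975, -0.001]
force: [-0.8, 1.0, -2.1]
opening: 0.65
grasp_force: 64.2
pos [0.5974 0.1249 0.1113] F [-0.8  1.  -2.1] open 0.65 t 5.25
total shift shares [ 0.05  0.04 -0.73] upright dr shares [ 0.01 -0.09  0.  ]
pos [0.5997 0.1254 0.1144] F [-0.4  0.1 -0.9] open 0.646 t 5.35
total shift shares [ 0.    0.03 -0.79] upright dr shares [ 0.   -0.02  0.  ]
pos [0.601  0.1258 0.1159] F [ 0.8 -0.9 -0.3] open 0.644 t 5.45
total shift shares [-0.03  0.03 -0.82] upright dr shares [-0.    0.03  0.  ]
pos [0.6013 0.126  0.116 ] F [ 0.5  0.8 -0.6] open 0.649 t 5.55
total shift shares [-0.03  0.02 -0.82] upright dr shares [-0.    0.03  0.  ]
```

```bash
python3 -m inch '{"hand":[1,1,1,1,1,1],"linear":[[-0.03,0.02,-0.4],[0,0,-0.4],[0,0,0],[0,0,0],[0,0,0],[0,0,0]],"dr":[[0,0.03,0],[0,0,0],[0,0,0],[0,0,0],[0,0,0],[0,0,0]]}'
python3 - <<'E'
from h import *
go(.5997,.1271,.062)
p=get_obs()["position"]
ims=[]
for n in("top","side"):
    f=grab_frame(n); u,v=np.int32(proj(f,[.6,.127,.06])[0])
    ims.append(big(f,u-28,v-35,57,70,7,[circ(f,.5997,.1271,.046,.029),circ(f,p[0],p[1],p[2]+.010,.029)]))
cv2.imwrite("pics/p1.png",np.hstack(ims))
E
```

```text
clock: 6.15
position: [0.6, 0.1272, 0.0761]
orientation: [0.0, 0.22, 0.975, 0.0]
force: [0.9, -0.5, -0.0]
opening: 0.646
grasp_force: 64.2
pos [0.6    0.1272 0.0761] F [ 0.9 -0.5 -0. ] open 0.646 t 6.15
total shift shares [-0.01 -0.   -0.28] upright dr shares [-0.    0.01  0.  ]
```

View pics/p1.png

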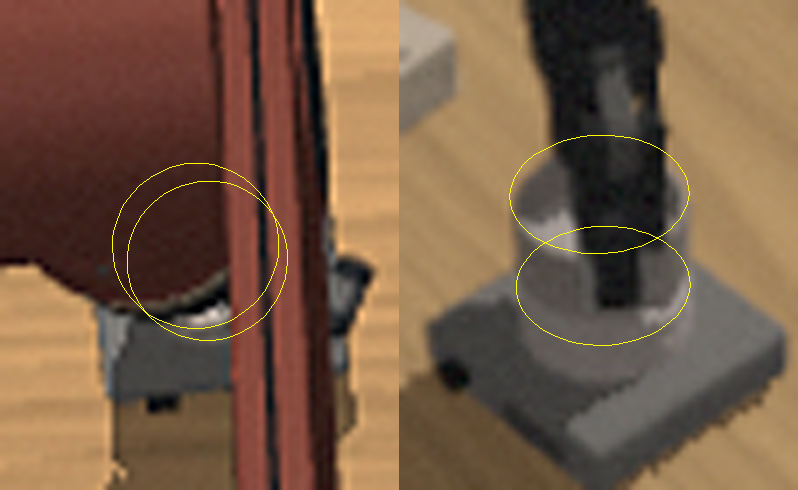

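Side view: the pan (rim about (600,160) in the crop) is directly above the cup, with its foot roughly 27 mm below the TCP, just above the rim. I lower it slowly and watch the force.

```bash
for i in 1 2; do python3 -m inch '{"hand":[1,1,1,1],"linear":[[0,0,-0.08],[0,0,0],[0,0,0],[0,0,0]],"dr":[[0,0,0],[0,0,0],[0,0,0],[0,0,0]]}' | egrep "pos|forc|ori"; done
```

```text
position: [0.5988, 0.1271, 0.0704]
orientation: [-0.001, 0.22, 0.975, -0.0]
force: [-0.1, 0.6, -1.0]
grasp_force: 64.2
position: [0.5995, 0.1271, 0.0673]
orientation: [-0.0, 0.22, 0.975, -0.0]
force: [-1.0, -0.3, 4.8]
grasp_force: 65.0
```

```bash
python3 -m inch '{"hand":[1,1,1,1],"linear":[[0,0,-0.03],[0,0,0],[0,0,0],[0,0,0]],"dr":[[0,0,0],[0,0,0],[0,0,0],[0,0,0]]}' | egrep "pos|forc|ori"
python3 -m inch '{"hand":[0,0,0,0,0,0,0,0,0,0],"linear":[[0,0,0.02],[0,0,0],[0,0,0],[0,0,0],[0,0,0.3],[0,0,0.6],[0,0,0.8],[0,0,0.3],[0,0,0],[0,0,0]],"dr":[[0,0,0],[0,0,0],[0,0,0],[0,0,0],[0,0,0],[0,0,0],[0,0,0],[0,0,0],[0,0,0],[0,0,0]]}'
```

```text
position: [0.5996, 0.1272, 0.0672]
orientation: [-0.0, 0.22, 0.976, -0.0]
force: [-6.2, -1.3, 15.7]
grasp_force: 66.0
clock: 8.45
position: [0.5986, 0.127, 0.1656]
orientation: [-0.001, 0.22, 0.975, -0.0]
force: [-1.2, 0.3, -0.2]
opening: 1.0
grasp_force: 0.0
```

```bash
python3 -m inch '{"hand":[0,0,0,0,0,0,0,0,0,0,0,0,0],"linear":[[-0.29,-0.89,0],[-0.29,-0.89,0],[-0.29,-0.89,0],[-0.29,-0.89,0],[-0.29,-0.89,0],[-0.29,-0.89,0],[-0.29,-0.89,-0.2],[-0.29,-0.89,-0.4],[-0.29,-0.89,-0.4],[0,0,0],[0,0,0],[0,0,0],[0,0,0]],"dr":[[0,0,0],[0,0,0],[0,0,0],[0,0,0],[0,0,0],[0,0,0],[0,0,0],[0,0,0],[0,0,0],[0,0,0],[0,0,0],[0,0,0],[0,0,0]]}' >/dev/null
python3 - <<'E'
from h import *
go(.4685,-.2721,.025)
ims=[]
for n in("top","side"):
    f=grab_frame(n); u,v=np.int32(proj(f,[.6,.127,.05])[0])
    ims.append(big(f,u-28,v-35,57,70,7,[circ(f,.5997,.1271,.072,.029),circ(f,.5997,.1271,.046,.029)]))
cv2.imwrite("pics/p2.png",np.hstack(ims))
E
```

```text
pos [ 0.4695 -0.2706  0.1167] F [0.4 1.1 0.7] open 0.996 t 9.75
total shift shares [-0.02 -0.03 -1.83] upright dr shares [-0.   -0.03  0.  ]
```

View pics/p2.png

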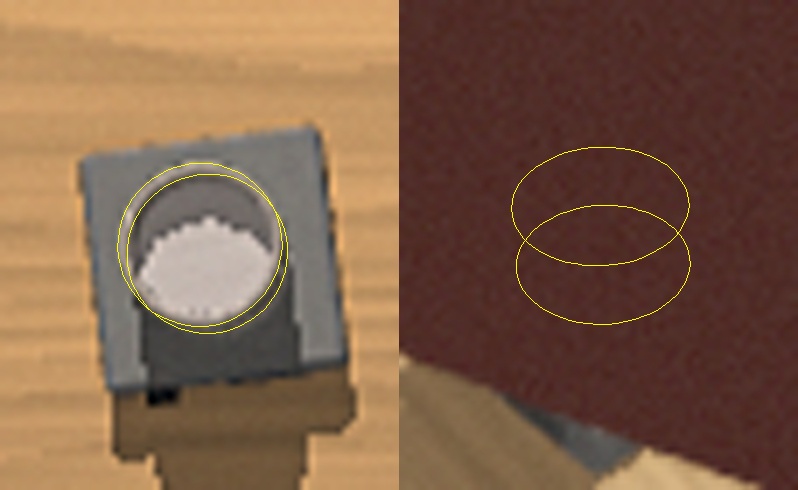

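Top view: the pan's rim lies on the circle predicted at z = 72 mm, level and seated. On to the fine sieve.

```bash
python3 -m inch '{"hand":[0,0,0,0,0,0,0,1,1,1,1,1,1,1,1,1],"linear":[[-0.02,-0.03,-0.5],[0,0,-0.5],[0,0,-0.5],[0,0,-0.33],[0,0,0],[0,0,0],[0,0,0],[0,0,0],[0,0,0],[0,0,0],[0,0,0],[0,0,0],[0,0,0],[0,0,0],[0,0,0],[0,0,0]],"dr":[[0,-0.03,0],[0,0,0],[0,0,0],[0,0,0],[0,0,0],[0,0,0],[0,0,0],[0,0,0],[0,0,0],[0,0,0],[0,0,0],[0,0,0],[0,0,0],[0,0,0],[0,0,0],[0,0,0]]}'
python3 -m inch '{"hand":[1,1,1,1,1,1,1,1],"linear":[[0,0,0.4],[0,0,0.8],[0,0,0.8],[0,0,0.7],[0,0,0],[0,0,0],[0,0,0],[0,0,0]],"dr":[[0,0,0],[0,0,0],[0,0,0],[0,0,0],[0,0,0],[0,0,0],[0,0,0],[0,0,0]]}'
python3 - <<'E'
from h import *
go(.5997,.1271,.16)
p=get_obs()["position"];f=grab_frame("side"); u,v=np.int32(proj(f,p)[0])
cv2.imwrite("pics/p3.png",big(f,u-40,v-35,80,70,6,[circ(f,p[0],p[1],p[2]+.005,.029),circ(f,p[0],p[1],p[2]-.019,.029)]))
E
```

```text
clock: 11.45
position: [0.4688, -0.2739, 0.0269]
orientation: [0.001, 0.22, 0.975, -0.0]
force: [-1.3, 2.0, 8.3]
opening: 0.656
grasp_force: 62.9
clock: 12.25
position: [0.4669, -0.2725, 0.1582]
orientation: [-0.002, 0.22, 0.975, 0.001]
force: [0.0, 0.0, -0.8]
opening: 0.658
grasp_force: 64.2
pos [ 0.4669 -0.2725  0.1582] F [ 0.   0.  -0.8] open 0.658 t 12.25
total shift shares [2.66 7.99 0.04] upright dr shares [-0.03 -0.04  0.  ]
```

View pics/p3.png

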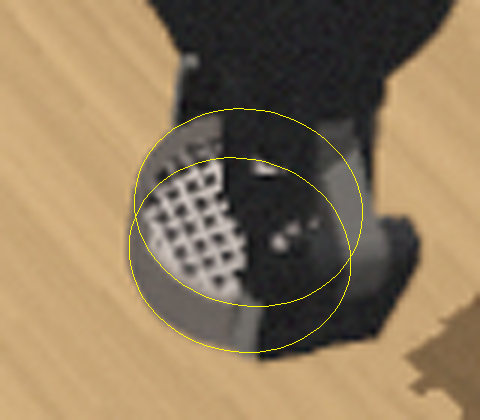

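```bash
python3 -m inch '{"hand":[1,1,1,1,1,1,1,1,1,1,1,1,1,1,1,1,1],"linear":[[0.29,0.88,0],[0.3,0.89,0],[0.3,0.89,0],[0.3,0.89,0],[0.3,0.89,0],[0.3,0.89,0],[0.29,0.89,0],[0.29,0.89,0],[0.29,0.88,0],[0,0,0],[0,0,0],[0,0,-0.5],[0,0,-0.5],[0,0,0],[0,0,0],[0,0,0],[0,0,0]],"dr":[[0,0,0],[0,0,0],[0,0,0],[0,0,0],[0,0,0],[0,0,0],[0,0,0],[0,0,0],[0,0,0],[0,0,0],[0,0,0],[0,0,0],[0,0,0],[0,0,0],[0,0,0],[0,0,0],[0,0,0]]}' >/dev/null
python3 -c "
from h import *
go(.5997,.1271,.092)"
```

```text
pos [0.6021 0.1258 0.112 ] F [ 0.1 -0.1 -1.5] open 0.656 t 14.0
total shift shares [-0.05  0.03 -0.4 ] upright dr shares [-0.    0.04  0.  ]
```

```bash
python3 -m inch '{"hand":[1,1,1,1,1],"linear":[[-0.03,0.02,-0.25],[0,0,0],[0,0,0],[0,0,0],[0,0,0]],"dr":[[0,0.04,0],[0,0,0],[0,0,0],[0,0,0],[0,0,0]]}' | egrep "pos|forc|ori"
for i in 1 2 3; do python3 -m inch '{"hand":[1,1,1,1],"linear":[[0,0,-0.06],[0,0,0],[0,0,0],[0,0,0]],"dr":[[0,0,0],[0,0,0],[0,0,0],[0,0,0]]}' | egrep "pos|forc|ori"; done
```

```text
position: [0.5996, 0.1272, 0.0979]
orientation: [-0.001, 0.22, 0.975, -0.0]
force: [0.3, 0.6, -2.2]
grasp_force: 64.4
position: [0.5995, 0.1271, 0.0947]
orientation: [-0.001, 0.22, 0.975, -0.0]
force: [-0.4, -0.9, -1.4]
grasp_force: 64.4
position: [0.5999, 0.1272, 0.0929]
orientation: [-0.001, 0.22, 0.975, -0.0]
force: [-1.6, 0.3, 6.0]
grasp_force: 65.0
position: [0.6001, 0.1272, 0.0927]
orientation: [-0.001, 0.22, 0.976, -0.0]
force: [-11.0, -1.9, 22.9]
grasp_force: 66.8
```

```bash
python3 -m inch '{"hand":[0,0,0,0,0,0,0,0,0,0,0,0,0,0,0,0],"linear":[[0,0,0.06],[0,0,0],[0,0,0],[0,0,0],[0,0,0.3],[0,0,0.6],[0,0,0.6],[-0.3,0.34,0],[-0.4,0.46,0],[-0.5,0.57,0],[-0.5,0.57,0],[-0.4,0.46,0],[-0.32,0.36,0],[0,0,0],[0,0,0],[0,0,0]],"dr":[[0,0,0],[0,0,0],[0,0,0],[0,0,0],[0,0,0],[0,0,0],[0,0,0],[0,0,0],[0,0,0],[0,0,0],[0,0,0],[0,0,0],[0,0,0],[0,0,0],[0,0,0],[0,0,0]]}' |grep op
python3 - <<'E'
from h import *
go(.4786,.2649,.033)
ims=[]
for n in("top","side"):
    f=grab_frame(n); u,v=np.int32(proj(f,[.6,.127,.06])[0])
    ims.append(big(f,u-28,v-35,57,70,7,[circ(f,.5997,.1271,.096,.029),circ(f,.5997,.1271,.046,.029)]))
cv2.imwrite("pics/p4.png",np.hstack(ims))
E
```

```text
opening: 1.001
pos [0.4792 0.2646 0.1672] F [ 0.5  0.8 -1.2] open 1.001 t 17.3
total shift shares [-0.01  0.01 -2.68] upright dr shares [ 0.   -0.03  0.  ]
```

View pics/p4.png

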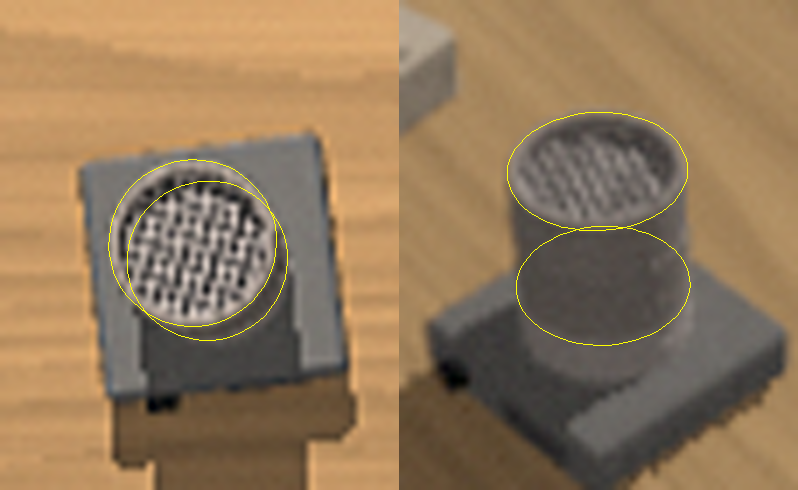

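The fine sieve's rim matches the circle predicted at 96 mm in both views, so it is seated upright. Now the coarse sieve.

```bash
python3 -m inch '{"hand":[0,0,0,0,0,0,0,0,1,1,1,1,1,1,1,1,1],"linear":[[-0.01,0.01,-0.6],[0,0,-0.6],[0,0,-0.6],[0,0,-0.6],[0,0,-0.28],[0,0,0],[0,0,0],[0,0,0],[0,0,0],[0,0,0],[0,0,0],[0,0,0],[0,0,0],[0,0,0],[0,0,0],[0,0,0],[0,0,0]],"dr":[[0,-0.03,0],[0,0,0],[0,0,0],[0,0,0],[0,0,0],[0,0,0],[0,0,0],[0,0,0],[0,0,0],[0,0,0],[0,0,0],[0,0,0],[0,0,0],[0,0,0],[0,0,0],[0,0,0],[0,0,0]]}'
python3 -m inch '{"hand":[1,1,1,1,1,1,1,1],"linear":[[0,0,0.4],[0,0,0.8],[0,0,0.9],[0,0,0.8],[0,0,0],[0,0,0],[0,0,0],[0,0,0]],"dr":[[0,0,0],[0,0,0],[0,0,0],[0,0,0],[0,0,0],[0,0,0],[0,0,0],[0,0,0]]}'
python3 - <<'E'
from h import *
go(.5997,.1271,.19)
p=get_obs()["position"];f=grab_frame("side"); u,v=np.int32(proj(f,p)[0])
cv2.imwrite("pics/p5.png",big(f,u-40,v-35,80,70,6,[circ(f,p[0],p[1],p[2]+.008,.029),circ(f,p[0],p[1],p[2]-.028,.029)]))
E
```

```text
clock: 19.1
position: [0.4789, 0.266, 0.0345]
orientation: [0.001, 0.22, 0.976, 0.0]
force: [-2.4, -0.5, 8.5]
opening: 0.665
grasp_force: 63.0
clock: 19.9
position: [0.4766, 0.2651, 0.1756]
orientation: [-0.002, 0.22, 0.975, -0.001]
force: [-0.1, -0.7, -1.3]
opening: 0.662
grasp_force: 64.3
pos [0.4766 0.2651 0.1756] F [-0.1 -0.7 -1.3] open 0.662 t 19.9
total shift shares [ 2.46 -2.76  0.29] upright dr shares [ 0.02 -0.06  0.  ]
```

View pics/p5.png

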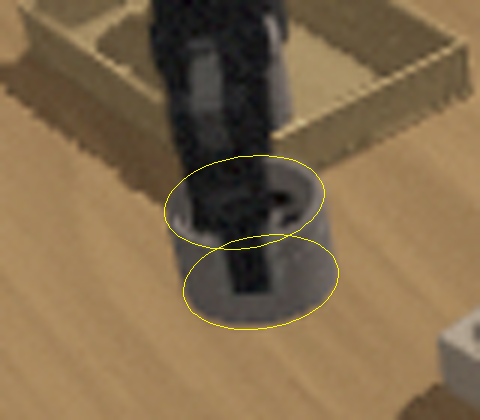

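```bash
python3 -m inch '{"hand":[1,1,1,1,1,1,1,1,1,1,1,1,1,1,1],"linear":[[0.3,-0.33,0],[0.45,-0.5,0],[0.5,-0.56,0],[0.5,-0.56,0],[0.4,-0.47,0],[0.3,-0.33,0],[0,0,0],[0,0,0],[0,0,0],[0,0,-0.4],[0,0,-0.4],[0,0,0],[0,0,0],[0,0,0],[0,0,0]],"dr":[[0,-0.03,0],[0,0,0],[0,0,0],[0,0,0],[0,0,0],[0,0,0],[0,0,0],[0,0,0],[0,0,0],[0,0,0],[0,0,0],[0,0,0],[0,0,0],[0,0,0],[0,0,0]]}' |grep forc
python3 -c "
from h import *
go(.5997,.1271,.128)"
```

```text
force: [0.1, -0.6, -1.1]
grasp_force: 64.3
pos [0.6012 0.1285 0.1392] F [ 0.1 -0.6 -1.1] open 0.661 t 21.45
total shift shares [-0.03 -0.03 -0.22] upright dr shares [-0.    0.05  0.  ]
```

```bash
python3 -m inch '{"hand":[1,1,1,1,1],"linear":[[-0.03,-0.03,-0.22],[0,0,0],[0,0,0],[0,0,0],[0,0,0]],"dr":[[0,0.05,0],[0,0,0],[0,0,0],[0,0,0],[0,0,0]]}' | egrep "pos|forc|ori"
for i in 1 2; do python3 -m inch '{"hand":[1,1,1,1],"linear":[[0,0,-0.05],[0,0,0],[0,0,0],[0,0,0]],"dr":[[0,0,0],[0,0,0],[0,0,0],[0,0,0]]}' | egrep "pos|forc|ori"; done
```

```text
position: [0.5991, 0.1266, 0.1269]
orientation: [-0.001, 0.22, 0.975, -0.0]
force: [0.2, 0.3, -0.4]
grasp_force: 64.3
position: [0.5994, 0.1267, 0.1246]
orientation: [-0.001, 0.22, 0.975, -0.0]
force: [1.6, 1.2, 1.8]
grasp_force: 64.6
position: [0.5997, 0.1267, 0.1245]
orientation: [-0.0, 0.22, 0.976, -0.0]
force: [-5.4, -1.3, 14.2]
grasp_force: 65.9
```

```bash
python3 -m inch '{"hand":[0,0,0,0,0,0,0,0,0,0,0,0,0,0,0,0,0],"linear":[[0,0,0.04],[0,0,0],[0,0,0],[0,0,0],[0,0,0.3],[0,0,0.6],[0,0,0.4],[0.02,-0.5,0],[0.02,-0.8,0],[0.02,-0.9,0],[0.02,-0.9,0],[0.02,-0.9,-0.2],[0.02,-0.7,-0.4],[0.03,-0.54,-0.4],[0,0,0],[0,0,0],[0,0,0]],"dr":[[0,0,0],[0,0,0],[0,0,0],[0,0,0],[0,0,0],[0,0,0],[0,0,0],[0,0,0],[0,0,0],[0,0,0],[0,0,0],[0,0,0],[0,0,0],[0,0,0],[0,0,0],[0,0,0],[0,0,0]]}' |grep op
python3 - <<'E'
from h import *
go(.6072,-.135,.032)
ims=[]
for n in("top","side"):
    f=grab_frame(n); u,v=np.int32(proj(f,[.6,.127,.08])[0])
    ims.append(big(f,u-28,v-35,57,70,7,[circ(f,.5997,.1271,.132,.029),circ(f,.5997,.1271,.046,.029)]))
cv2.imwrite("pics/p6.png",np.hstack(ims))
E
```

```text
opening: 1.0
pos [ 0.6072 -0.1347  0.1401] F [ 1.2  0.6 -0.2] open 1.0 t 24.45
total shift shares [ 0.   -0.01 -2.16] upright dr shares [ 0.   -0.01  0.  ]
```

View pics/p6.png

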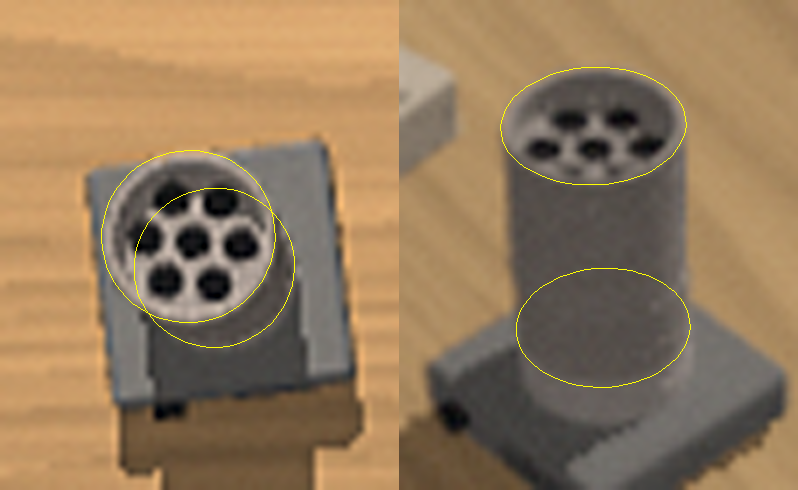

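The coarse sieve's rim is on the predicted 132 mm circle in both views, so it is seated. Now the steel lid, with the fingers partly closed to keep clear of its neighbours.

```bash
python3 -m inch '{"hand":[0.45,0.45,0.45,0.45,0.45,0.45,0.45,0.45,1,1,1,1,1,1,1,1,1],"linear":[[0,0,-0.2],[0,0,-0.4],[0,0,-0.6],[0,0,-0.6],[0,0,-0.32],[0,0,0],[0,0,0],[0,0,0],[0,0,0],[0,0,0],[0,0,0],[0,0,0],[0,0,0],[0,0,0],[0,0,0],[0,0,0],[0,0,0]],"dr":[[0,0,0],[0,0,0],[0,0,0],[0,0,0],[0,0,0],[0,0,0],[0,0,0],[0,0,0],[0,0,0],[0,0,0],[0,0,0],[0,0,0],[0,0,0],[0,0,0],[0,0,0],[0,0,0],[0,0,0]]}'
python3 -m inch '{"hand":[1,1,1,1,1,1,1,1,1],"linear":[[0,0,0.4],[0,0,0.8],[0,0,0.9],[0,0,0.9],[0,0,0.4],[0,0,0],[0,0,0],[0,0,0],[0,0,0]],"dr":[[0,0,0],[0,0,0],[0,0,0],[0,0,0],[0,0,0],[0,0,0],[0,0,0],[0,0,0],[0,0,0]]}'
python3 - <<'E'
from h import *
go(.5997,.1271,.21)
p=get_obs()["position"];f=grab_frame("side"); u,v=np.int32(proj(f,p)[0])
cv2.imwrite("pics/p7.png",big(f,u-40,v-35,80,70,6,[circ(f,p[0],p[1],p[2]-.022,.029)]))
E
```

```text
clock: 26.25
position: [0.6075, -0.1357, 0.0342]
orientation: [0.0, 0.22, 0.975, -0.0]
force: [0.4, 0.5, 6.5]
opening: 0.181
grasp_force: 58.6
clock: 27.15
position: [0.6052, -0.1349, 0.2]
orientation: [-0.003, 0.22, 0.975, 0.0]
force: [-0.2, 0.2, -1.3]
opening: 0.179
grasp_force: 58.8
pos [ 0.6052 -0.1349  0.2   ] F [-0.2  0.2 -1.3] open 0.179 t 27.15
total shift shares [-0.11  5.24  0.2 ] upright dr shares [-0.02 -0.09  0.  ]
```

View pics/p7.png

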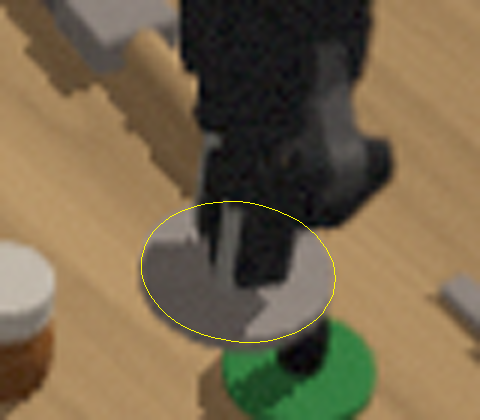

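The lid hangs level and lies on its predicted circle. I carry it to the tower.

```bash
python3 -m inch '{"hand":[1,1,1,1,1,1,1,1,1,1,1,1,1,1],"linear":[[0,0.4,0],[-0.02,0.7,0],[-0.02,0.8,0],[-0.02,0.9,0],[-0.02,0.9,0],[-0.02,0.7,0],[-0.01,0.5,0],[0,0.34,0],[0,0,0],[0,0,0],[0,0,-0.5],[0,0,0],[0,0,0],[0,0,0]],"dr":[[0,-0.05,0],[0,0,0],[0,0,0],[0,0,0],[0,0,0],[0,0,0],[0,0,0],[0,0,0],[0,0,0],[0,0,0],[0,0,0],[0,0,0],[0,0,0],[0,0,0]]}' |grep forc
python3 -c "
from h import *
go(.5997,.1270,.163)"
```

```text
force: [0.2, -0.4, -1.0]
grasp_force: 58.8
pos [0.6015 0.1258 0.1786] F [ 0.2 -0.4 -1. ] open 0.182 t 28.6
total shift shares [-0.04  0.02 -0.31] upright dr shares [0.   0.03 0.  ]
```

```bash
python3 -m inch '{"hand":[1,1,1,1,1],"linear":[[-0.03,0.02,-0.31],[0,0,0],[0,0,0],[0,0,0],[0,0,0]],"dr":[[0,0.03,0],[0,0,0],[0,0,0],[0,0,0],[0,0,0]]}' | egrep "pos|forc|ori"
for i in 1 2; do python3 -m inch '{"hand":[1,1,1,1],"linear":[[0,0,-0.05],[0,0,0],[0,0,0],[0,0,0]],"dr":[[0,0,0],[0,0,0],[0,0,0],[0,0,0]]}' | egrep "pos|forc|ori"; done
```

```text
position: [0.5996, 0.1277, 0.1624]
orientation: [-0.0, 0.22, 0.975, -0.0]
force: [-0.0, 0.5, -0.7]
grasp_force: 58.8
position: [0.5999, 0.1277, 0.1603]
orientation: [0.0, 0.22, 0.975, 0.0]
force: [1.1, 0.1, 2.0]
grasp_force: 59.2
position: [0.6005, 0.1278, 0.1602]
orientation: [0.001, 0.22, 0.975, 0.0]
force: [-3.5, -0.6, 13.4]
grasp_force: 60.4
```

```bash
python3 -m inch '{"hand":[0,0,0,0,0,0,0,0,0,0,0,0,0,0,0],"linear":[[0,0,0.04],[0,0,0],[0,0,0],[0,0,0],[0,0,0],[0,0,0.3],[0,0,0.5],[0,0,0.6],[-0.2,0.5,0],[-0.2,0.8,0],[-0.2,0.8,0],[-0.2,0.5,0],[0,0,0],[0,0,0],[0,0,0]],"dr":[[0,0,0],[0,0,0],[0,0,0],[0,0,0],[0,0,0],[0,0,0],[0,0,0],[0,0,0],[0,0,0],[0,0,0],[0,0,0],[0,0,0],[0,0,0],[0,0,0],[0,0,0]]}'
python3 - <<'E'
from h import *
ims=[]
for n in("top","side"):
    f=grab_frame(n); u,v=np.int32(proj(f,[.6,.127,.09])[0])
    ims.append(big(f,u-28,v-35,57,70,7,[circ(f,.5997,.1271,.138,.029),circ(f,.5997,.1271,.046,.029)]))
cv2.imwrite("pics/p8.png",np.hstack(ims))
E
```

```text
clock: 31.4
position: [0.5599, 0.2569, 0.2298]
orientation: [0.0, 0.22, 0.975, -0.0]
force: [0.9, 0.9, -1.1]
opening: 1.003
grasp_force: 0.0
```

View pics/p8.png

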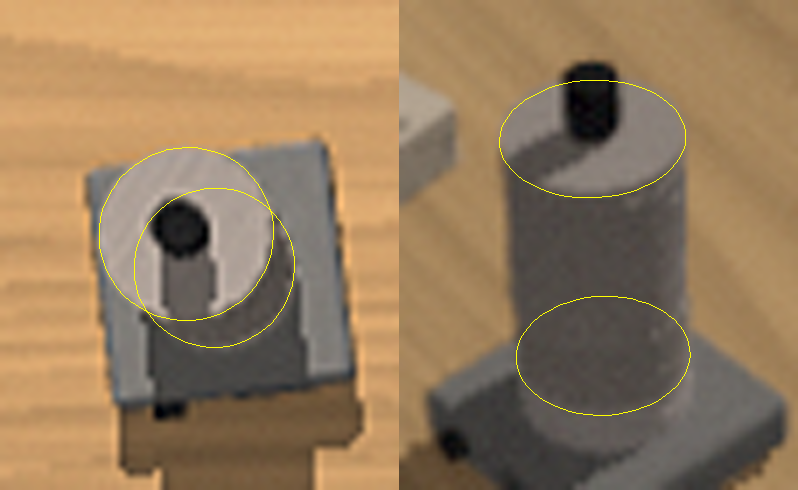

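The lid's disc lies on the predicted 138 mm circle in both views. The tower is upright and complete, and the gripper is clear.

```bash
python3 -c "
from rig import *
print(job_done())"
```

```text
the job is handed in; nothing more can be done
None
```

The sieve tower is built on the shaker in the order asked (pan, fine sieve, coarse sieve, lid), each piece seated at its expected height in the camera views, and the job was handed in at about 31 s with the gripper clear.

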